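# Pull-test the swatch clips and weed out the weak one

## Task

Three spring clips hang by their slotted tails on the pegs of the drying board, each gripping a swatch card; find out by feel which has gone weak. Without squeezing the clips open, draw each card gently straight toward the board's front until its clip is snug on its peg, then pull on: a sound clip holds its card against 8 newtons (never haul much harder, and leave it hanging snug with its card where it was), a weak one lets the card slide well before that. Pull the weak clip's card right out and lay it flat on the table, lift the empty clip off its peg into the grey tray, and leave everything else as it stands.

Things in the scene. Friction and masses are not known exactly. Their poses are not given: they have to be found in the camera images.
- board: drying board of pale wood, fixed, 96 (x) x 250 (y) x 18 mm, with a strip 11 mm higher along its back edge; origin under its middle on the table, x toward its back, y along its length, z up. Three steel pegs, 6 mm thick, 14 mm high, stand on it at x = +15 mm, y = -80, 0, +80 mm. A clip is snug when its origin lies 4 mm in front (-x) of its peg's axis.
- clip_1: steel spring clip (all three look alike), 80 g, loose, hung on any one of the pegs. Base plate 71 x 38 x 3 mm flat on the board; origin on its underside, at the middle of the tail slot (14 mm long in x, 10 mm wide: up to 8 mm of play on the peg, and it can turn about it); mouth toward -x at x = -58 mm. A sound clip holds its card up to 20 N or more, a weak one lets it slide at 3 to 5.5 N.
- clip_1_ears (a point): point between the two upright ears of clip 1, 18 mm in front of its origin, 10 mm above its underside. The ears, 22 mm long in x and 38 mm over their outer faces, rise to 22 mm above the underside; the thumb lever behind them rises to 32 mm. Grip the clip here, across the ears (along its y).
- card_1: stiff white swatch card in clip 1, 80 (x) x 40 (y) x 4 mm, 12 to 21 g; origin at the middle of its underside, +x into the clip. As found, 20 mm is in the jaws: origin 78 mm in front of the clip's, 21 mm above the table; the front 55 mm is over free air. Grip it across its width near the front end. It is clear when its origin is over 100 mm in front of the clip's.
- clip_2: steel spring clip (all three look alike), 80 g, loose, hung on any one of the pegs. Base plate 71 x 38 x 3 mm flat on the board; origin on its underside, at the middle of the tail slot (14 mm long in x, 10 mm wide: up to 8 mm of play on the peg, and it can turn about it); mouth toward -x at x = -58 mm. A sound clip holds its card up to 20 N or more, a weak one lets it slide at 3 to 5.5 N.
- clip_2_ears (a point): point between the two upright ears of clip 2, 18 mm in front of its origin, 10 mm above its underside. The ears, 22 mm long in x and 38 mm over their outer faces, rise to 22 mm above the underside; the thumb lever behind them rises to 32 mm. Grip the clip here, across the ears (along its y).
- card_2: stiff white swatch card in clip 2, 80 (x) x 40 (y) x 4 mm, 12 to 21 g; origin at the middle of its underside, +x into the clip. As found, 20 mm is in the jaws: origin 78 mm in front of the clip's, 21 mm above the table; the front 55 mm is over free air. Grip it across its width near the front end. It is clear when its origin is over 100 mm in front of the clip's.
- clip_3: steel spring clip (all three look alike), 80 g, loose, hung on any one of the pegs. Base plate 71 x 38 x 3 mm flat on the board; origin on its underside, at the middle of the tail slot (14 mm long in x, 10 mm wide: up to 8 mm of play on the peg, and it can turn about it); mouth toward -x at x = -58 mm. A sound clip holds its card up to 20 N or more, a weak one lets it slide at 3 to 5.5 N.
- clip_3_ears (a point): point between the two upright ears of clip 3, 18 mm in front of its origin, 10 mm above its underside. The ears, 22 mm long in x and 38 mm over their outer faces, rise to 22 mm above the underside; the thumb lever behind them rises to 32 mm. Grip the clip here, across the ears (along its y).
- card_3: stiff white swatch card in clip 3, 80 (x) x 40 (y) x 4 mm, 12 to 21 g; origin at the middle of its underside, +x into the clip. As found, 20 mm is in the jaws: origin 78 mm in front of the clip's, 21 mm above the table; the front 55 mm is over free air. Grip it across its width near the front end. It is clear when its origin is over 100 mm in front of the clip's.
- tray: shallow grey plastic tray, fixed, 110 (x) x 100 (y) x 22 mm, walls and floor 3 mm; origin under its middle on the table
- near_dropper: bystander: white-capped dropper bottle, 25 mm thick, 82 mm high, standing; origin under its middle; leave it where it is
- near_pot: bystander: small paint pot with flip lid, 35 mm wide, 40 mm high, standing; origin under its middle; leave it where it is
- near_mini: bystander: grey gaming figure on a round foot, 25 mm wide, 51 mm high; origin under its middle; leave it where it is
- near_glue: bystander: small glue bottle with a needle, 31 mm wide, 118 mm high, standing; origin under its middle; leave it where it is

How it is judged:
By the outcome, as a careful person would: the job done as asked, in the order asked, and still so for the second after the job is handed in, with the robot touching nothing.
It also fails if it takes over 58 s, if anything falls off the work surface, if the arm or the gripper's body presses on something with over 40 N, if the wrist force passes 120 N, or if a joint passes its speed limit or range.

## Robot

A 7-joint arm with a two-finger parallel gripper is mounted at the origin on a cart in front of the work surface, level with it; the furniture and walls round the work are solid. World frame = base frame: x ahead of the robot, y to its left, z up, the work surface at z = 0. Lengths are in m, angles in rad, forces in N, time in s.
With the tool pointing down it reaches from about 0.425 to 0.875 m from the base axis. Payload 4.7 kg.
Tool frame: the origin (TCP) lies midway between the tips of the shut fingers; the grasp point (between the pads) lies 19 mm behind it; z points along the fingers, y is the line along which they close (so a half turn about z gives the same grasp; the last joint's range is limited). The gripper opens to 87 mm and grips with 3 to 60 N. Pads are 19 mm wide; open, the fingers measure 117 mm over their backs; the gripper's body (75 mm by 190 mm) begins 51 mm behind the grasp point.
Start: joints at [1.301, 0.321, -0.07, 1.45, 0.023, 1.371, -0.057], TCP at [0.182, -0.624, 0.223] pointing down, gripper open.
Joint ranges: [-2.86, 2.86], [-0.3, 2.09], [-1.38, 1.24], [0.06, 2.45], [-1.56, 4.7], [0.09, 2.05], [-2.69, 2.69]. Speed limits (rad/s): [2.57, 2.57, 3.14, 3.14, 3.14, 3.14, 3.14].

## Interface

Orientations are given as a rotation vector (axis times angle).
In Python, from bench import ctrl, get_image, calibration gives the robot as it stands.
- The arm moves only by the tool apply_moves, never from a script. Its arguments are lists of equal length, an entry for each row: "dp": the shift along the tool's x, y, z in m, a list of three; "twist": the turn, a rotation vector about the tool's x, y, z in rad, a list of three; "fingers": the closure, from 0 (fully open) to 1 (shut). In form: {"dp": [[dx, dy, dz], ...], "twist": [[ax, ay, az], ...], "fingers": [fingers, ...]}. A call has 1 to 10 rows; each row shifts and turns the commanded pose from where the row before left it, along the tool's axes as they then stand; what a row does not reach is not made up. A row lasts 1/10 s, in which the tool goes at most 50 mm and 8.59 degrees, less where a joint would pass 70% of its speed; a pose out of reach is approached as far as the arm can. A call is refused whole if a number of a shift passes 0.05 or a number of a turn 0.15, either way. A call with a gripper value outside its range is refused whole. The fingers move at their own pace and stop on an object; "newtons" is the grip in N (left out, the last holds). Time passes only in rows, so rows that do not move let the fingers close. It gives the time, the measured TCP pose, the force, the opening and the grip force at its end, in the units of the state.
- ctrl.get_state(): the state, without advancing time (a new reading comes with each control period).
- get_image(name): name is "scene" or "top" or "wrist"; returns the picture (480x640x3 uint8, red, green, blue); there is no depth.
- calibration(name): a dict with "fx", "fy", "cx", "cy" (pixels), "k1" (the pictures are not rectified: a ray, as slopes to the right and down, at radius r is drawn at 1 + k1 r^2 times it, then the intrinsics apply), "eye" and "attitude" of the camera in the world; the wrist camera has in their place "hand_eye" (4x4, takes a point from camera to tool coordinates, whose origin is the TCP and whose axes are the flange's). Camera axes: x right, y up, looking along -z (the intrinsics and any distortion apply to the point x, -y, -z); pixel columns grow to the right and rows downward; lengths in m; the calibration is good to about 2 mm. A picture is of the moment at which its call begins: read the wrist's pose just before it. calibration takes no time and is no camera call.
- ctrl.close_job(): hands the job in; it is judged then, once.
The state is a dict: "time": time; "joint_positions": joint angles; "qd": joint speeds; "joint_torque": joint torques, N m; "position": TCP position; "tool_rot": TCP orientation; "ft_force": force on the tool from outside, world axes, zero at the start; "torque": the same for the moment, N m; "grip_width": opening from 0.0 (shut) to 1.0 (fully open); "grip_force": force on a finger pad.
Only numpy, scipy, OpenCV 4.12 (cv2) and the standard library are available. Lean on these libraries where they do the work, as an engineer would, in place of code of your own. Each camera call takes 0.05 s, during which the arm holds its last target. There are 200 camera calls.

## Working session

There is one attempt and no reset: what is moved stays moved. The work goes in short steps, Python scripts to look and compute and a tool call to move; the robot and the scene stay as the last step left them, time stands still between calls to the robot, and variables do not carry over. Pictures are saved under pics/ and viewed, at most 12 in all, crops included, and the job is handed in when it is done.

Besides the shell and the picture viewer there is one more tool, called after "Call:" as name(argument=value, ...) on one line, values as JSON. apply_moves: Moves the arm, as the interface text tells. Its arguments: {"type":"object","properties":{"dp":{"type":"array"},"twist":{"type":"array"},"fingers":{"type":"array"},"newtons":{"type":"number"}},"required":["dp","twist","fingers"]}

```bash
mkdir -p pics
python3 - <<'E'
from bench import ctrl,get_image,calibration
import cv2
for n in("top","scene"):
    cv2.imwrite(f"pics/{n}0.png",get_image(n)[:,:,::-1]); print(n,calibration(n))
print(calibration("wrist")); s=ctrl.get_state(); print(s)
E
```

```text
top {'fx': 455.1800553305548, 'fy': 455.1800553305548, 'cx': 309.84326619110783, 'cy': 234.40743795918974, 'k1': -0.11169282778718007, 'eye': array([ 0.43765862, -0.18749757,  1.12377881]), 'attitude': array([ 0.10049346, -0.11417148, -1.54958579])}
scene {'fx': 500.68101458492856, 'fy': 500.68101458492856, 'cx': 320.34212703056846, 'cy': 241.25869027821642, 'k1': -0.07039857068534584, 'eye': array([ 0.37930569, -0.70054348,  0.87054412]), 'attitude': array([ 0.59701975, -0.11561533, -0.33994435])}
{'fx': 416.9872837297165, 'fy': 416.9872837297165, 'cx': 320.1802790670726, 'cy': 239.80718047845338, 'k1': -0.08500596452551326, 'hand_eye': array([[ 1.00296741e-03,  9.56190976e-01,  2.92741884e-01,
         7.94265378e-02],
       [ 9.99999126e-01, -1.21109184e-03,  5.29710839e-04,
        -9.81513390e-04],
       [ 8.61042031e-04,  2.92741097e-01, -9.56191356e-01,
        -1.61489828e-01],
       [ 0.00000000e+00,  0.00000000e+00,  0.00000000e+00,
         1.00000000e+00]])}
{'time': 0.1, 'joint_positions': array([ 1.30111488,  0.32177439, -0.0701003 ,  1.45154521,  0.02261162,
        1.37078645, -0.05689938]), 'qd': array([ 1.61729032e-04, -2.08135599e-03,  2.01420961e-03, -2.13135299e-03,
       -8.95436894e-05, -6.73226765e-04, -7.67203320e-04]), 'joint_torque': array([-3.36883259e-04, -4.92571735e+01, -4.05969154e-01, -3.13401926e+01,
       -6.42082770e-02,  3.94144189e-02,  4.91279559e-05]), 'position': array([ 0.18181441, -0.62354536,  0.22155834]), 'tool_rot': array([-3.10833560e+00, -4.44099878e-01,  5.35366377e-04]), 'ft_force': array([ 0.31628122, -0.29209365,  0.06064593]), 'torque': array([0.00386625, 0.00929915, 0.00499602]), 'grip_force': 0.0, 'grip_width': 1.0002895332454484}
```

View pics/top0.png

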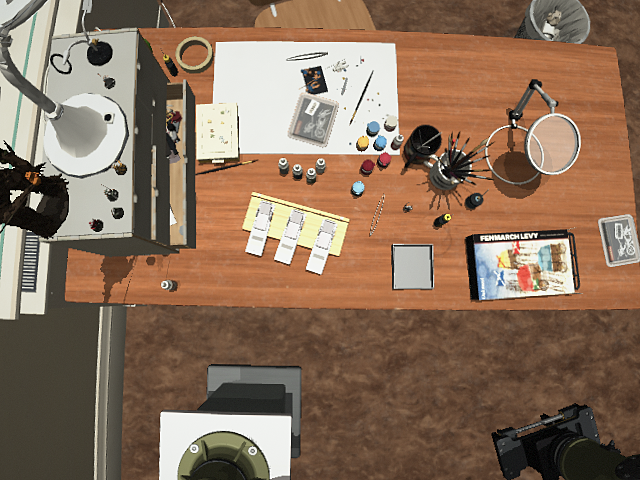

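View pics/scene0.png

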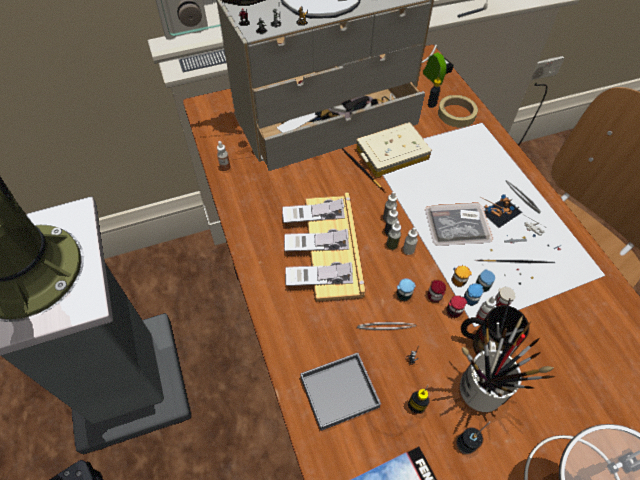

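The top view shows the board around (297,222), tilted, with its cards toward the robot at about (256,243), (285,250) and (317,261), and the tray at (413,267). The scene view agrees.

```bash
cat > h.py <<'E'
from bench import ctrl,get_image,calibration
import numpy as np,cv2
from scipy.spatial.transform import Rotation as R
def cam(n):
    c=calibration(n)
    if n=="wrist":
        s=ctrl.get_state(); T=c["hand_eye"]; Rt=R.from_rotvec(s["tool_rot"]).as_matrix()
        return c,Rt@T[:3,3]+s["position"],Rt@T[:3,:3]
    return c,np.array(c["eye"]),R.from_rotvec(c["attitude"]).as_matrix()
def rays(C,px):
    c,e,A=C; K=np.array([[c["fx"],0,c["cx"]],[0,c["fy"],c["cy"]],[0,0,1.]])
    u=cv2.undistortPoints(np.array(px,float).reshape(-1,1,2),K,np.array([c["k1"],0,0,0.]))[:,0]
    return np.c_[u[:,0],-u[:,1],-np.ones(len(u))]@A.T
def pt(C,px,z):
    d=rays(C,px); return C[1]+d*((z-C[1][2])/d[:,2])[:,None]
def proj(C,P):
    c,e,A=C; q=(np.atleast_2d(P)-e)@A; a=np.c_[q[:,0],-q[:,1]]/-q[:,2:]; a=a*(1+c["k1"]*(a**2).sum(1))[:,None]
    return a*c["fx"]+[c["cx"],c["cy"]]
def white(im,lo=150,sat=25): 
    return ((im.min(2)>lo)&(im.max(2).astype(int)-im.min(2)<sat)).astype(np.uint8)
E
python3 - <<'E'
from h import *
C=cam("top"); im=get_image("top")
print("table front",pt(C,[[150,303],[400,307]],0), "left",pt(C,[[66,290]],0))
# board: yellow mask
hsv=cv2.cvtColor(im,cv2.COLOR_RGB2HSV); m=cv2.inRange(hsv,(22,60,120),(36,255,255)); m[:180]=0;m[280:]=0;m[:,:230]=0;m[:,360:]=0
ys,xs=np.nonzero(m); r=cv2.minAreaRect(np.c_[xs,ys].astype(np.float32)); b=cv2.boxPoints(r); print("board",r,pt(C,b,0.02))
w=white(im,200); w[:195]=0;w[280:]=0;w[:,:235]=0;w[:,350:]=0
n,l,s,c=cv2.connectedComponentsWithStats(w)
for i in range(1,n):
    if s[i,4]>60:
        ys,xs=np.nonzero(l==i); r=cv2.minAreaRect(np.c_[xs,ys].astype(np.float32)); print(s[i],r[2]); print(pt(C,cv2.boxPoints(r),0.025).round(3)[:,:2].tolist())
print("tray",pt(C,[[392,244],[434,244],[433,289],[392,289]],0.022))
print("bottle tops",pt(C,[[283,160],[320,163],[311,172],[297,170],[357,185]],0.05)[:,:2], pt(C,[[443,218],[407,207],[168,285],[477,198]],0.03)[:,:2])
cv2.imwrite("pics/c.png",cv2.resize(im[140:300,220:460],None,fx=3.3,fy=3.3,interpolation=cv2.INTER_CUBIC)[:,:,::-1])
E
```

```text
table front [[ 0.41382056  0.19639653  0.        ]
 [ 0.41665063 -0.42101835  0.        ]] left [[0.43899871 0.41786749 0.        ]]
board ((295.26361083984375, 223.35101318359375), (100.9017562866211, 38.32660675048828), 15.52410888671875) [[ 0.60181784 -0.02780947  0.02      ]
 [ 0.69503752 -0.04964082  0.02      ]
 [ 0.63164218 -0.29156397  0.02      ]
 [ 0.53989159 -0.26709048  0.02      ]]
[245 201  30  55 717] 16.144338607788086
[[0.546, -0.038], [0.674, -0.07], [0.664, -0.109], [0.536, -0.076]]
[274 210  33  54 710] 19.536653518676758
[[0.529, -0.108], [0.654, -0.149], [0.641, -0.187], [0.516, -0.146]]
[306 219  32  55 720] 18.434947967529297
[[0.506, -0.186], [0.63, -0.225], [0.618, -0.263], [0.494, -0.224]]
tray [[ 0.56982175 -0.39744633  0.022     ]
 [ 0.57169928 -0.50208688  0.022     ]
 [ 0.46131259 -0.49791626  0.022     ]
 [ 0.46011269 -0.39700648  0.022     ]]
bottle tops [[ 0.76803182 -0.12669993]
 [ 0.76225324 -0.21720801]
 [ 0.73908008 -0.19563229]
 [ 0.74341913 -0.16147471]
 [ 0.70900184 -0.30780002]] [[ 0.63579258 -0.52379967]
 [ 0.66136705 -0.43397071]
 [ 0.45884148  0.14410345]
 [ 0.68860902 -0.61247615]]
```

View pics/c.png

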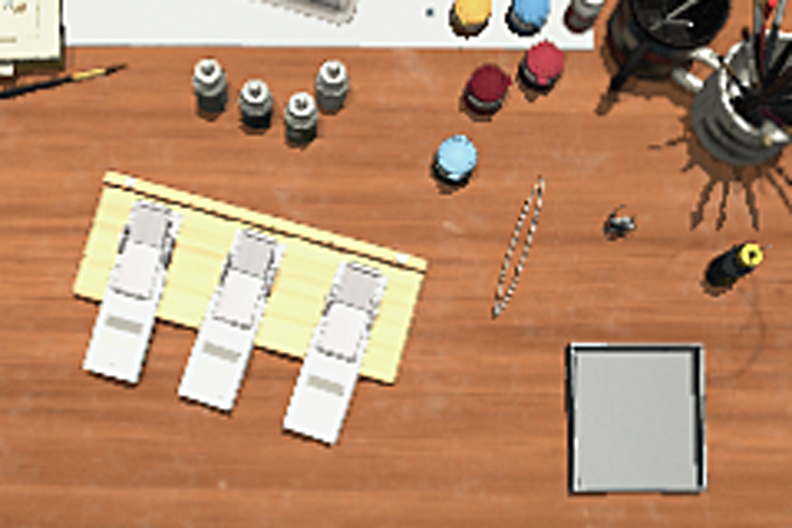

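The crop confirms three clips on a board yawed about -14.5°. The left, middle and right cards' front ends are near crop pixels (112,375), (207,403) and (310,437), and the tray is clear. I'll move over there now.

```bash
cat >> h.py <<'E'
def go(p=None,yaw=None):
    "tool-axes shift and z turn from the measured pose to p, tool x at yaw (deg)"
    s=ctrl.get_state(); M=R.from_rotvec(s["tool_rot"]).as_matrix()
    y0=np.degrees(np.arctan2(M[1,0],M[0,0]))
    print("t",round(s["time"],2),"pos",s["position"].round(4),"yaw",y0.round(2),"tilt",M[:,2].round(3),"F",s["ft_force"].round(2),"w",round(s["grip_width"]*87,1),"gf",s["grip_force"])
    if p is not None: print("  shift",(M.T@(np.array(p)-s["position"])).round(4))
    if yaw is not None:
        Rt=R.from_euler("z",yaw,degrees=True).as_matrix()@np.diag([1,-1,-1.])
        print("  twist",R.from_matrix(M.T@Rt).as_rotvec().round(4), "shift after",(Rt.T@(np.array(p)-s["position"])).round(4))
E
python3 -c "
from h import *
go([.514,-.209,.18],-16)"
```

```text
t 0.15 pos [ 0.1819 -0.6236  0.2217] yaw 16.26 tilt [-0.     0.001 -1.   ] F [-0.19 -0.17 -0.18] w 86.8 gf 0.0
  shift [ 0.435  -0.3049  0.0421]
  twist [-1.400e-03  5.000e-04  5.631e-01] shift after [ 0.205  -0.4901  0.0417]
```

Call:
apply_moves(dp=[[0.04,-0.028,0],[0.04,-0.028,0],[0.04,-0.028,0],[0.04,-0.028,0],[0.04,-0.028,0],[0.04,-0.028,0],[0.04,-0.028,0],[0.04,-0.028,0],[0.04,-0.028,0],[0.04,-0.028,0]], twist=[[0,0,0],[0,0,0],[0,0,0],[0,0,0],[0,0,0],[0,0,0],[0,0,0],[0,0,0],[0,0,0],[0,0,0]], fingers=[0.3,0.3,0.3,0.3,0.3,0.3,0.3,0.3,0.3,0.3], newtons=30)

```text
time: 1.15
position: [0.4883, -0.2415, 0.2226]
tool_rot: [3.11, 0.444, -0.0]
ft_force: [0.5, -0.6, 0.1]
grip_width: 0.702
grip_force: 0.0
```

```bash
python3 -c "
from h import *
go([.514,-.209,.18],-16)"
```

```text
t 1.15 pos [ 0.4883 -0.2415  0.2226] yaw 16.25 tilt [-0. -0. -1.] F [ 0.51 -0.56  0.08] w 61.1 gf 0.0
  shift [ 0.0338 -0.0241  0.0425]
  twist [5.000e-04 0.000e+00 5.628e-01] shift after [ 0.0157 -0.0384  0.0426]
```

Call:
apply_moves(dp=[[0,0,0],[0,0,0],[0,0,0],[0,0,0],[0.016,-0.038,0.01],[0,0,0.03],[0,0,0],[0,0,0]], twist=[[0,0,0.14],[0,0,0.14],[0,0,0.14],[0,0,0.143],[0,0,0],[0,0,0],[0,0,0],[0,0,0]], fingers=[0.3,0.3,0.3,0.3,0.3,0.3,0.3,0.3])

```text
time: 1.95
position: [0.5125, -0.2117, 0.1822]
tool_rot: [3.111, -0.438, -0.003]
ft_force: [0.9, 0.3, 1.0]
grip_width: 0.7
grip_force: 0.0
```

Run:
```python
from h import *
go([.514,-.209,.18],-16)
C=cam("wrist"); im=get_image("wrist"); cv2.imwrite("pics/w1.png",im[:,:,::-1])
```

```text
t 1.95 pos [ 0.5125 -0.2117  0.1822] yaw -16.04 tilt [-0.002  0.    -1.   ] F [0.93 0.26 0.98] w 60.9 gf 0.0
  shift [ 0.0007 -0.003   0.0022]
  twist [ 0.0004  0.0019 -0.0007] shift after [ 0.0007 -0.003   0.0022]
```

View pics/w1.png

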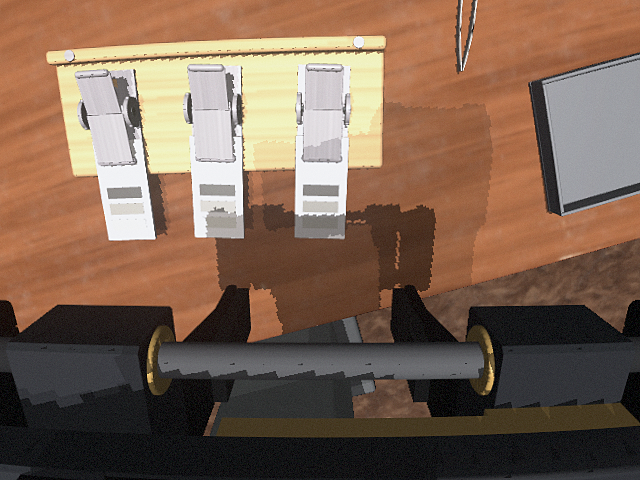

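The wrist view shows card front edges at (108,240)-(156,238) for A, (193,237)-(243,238) for B and (295,238)-(345,239) for C. A hangs turned a few degrees.

```bash
cat > m.py <<'E'
from h import *
C=cam("wrist")
for n,q in dict(A=[[108,240],[156,238],[97,177],[145,177]],B=[[193,237],[243,238],[194,177],[243,177]],C=[[295,238],[345,239],[303,177],[351,177]]).items():
    P=pt(C,q,.025)[:,:2]; f=P[:2].mean(0); b=P[2:].mean(0); d=b-f; e=P[0]-P[1]
    print(n,"front",f.round(4),"yaw side",np.degrees(np.arctan2(d[1],d[0])).round(1),"yaw edge",np.degrees(np.arctan2(-e[0],e[1])).round(1),"w",np.linalg.norm(e).round(4))
P=pt(C,[[48,52],[385,46],[383,167],[74,176]],.02)[:,:2]; print(P.round(4))
P=pt(C,[[48,50],[385,37]],.029)[:,:2];d=P[0]-P[1]; print("back strip edge",np.linalg.norm(d),np.degrees(np.arctan2(-d[0],d[1])))
P=pt(C,[[74,176],[383,167]],.018)[:,:2];d=P[0]-P[1]; print("front edge",P.mean(0),np.linalg.norm(d),np.degrees(np.arctan2(-d[0],d[1])))
E
python3 m.py
```

```text
A front [ 0.5381 -0.0592] yaw side -13.3 yaw edge -13.6 w 0.0409
B front [ 0.5196 -0.1282] yaw side -20.4 yaw edge -17.2 w 0.0406
C front [ 0.4961 -0.2069] yaw side -22.2 yaw edge -17.2 w 0.0401
[[ 0.6931 -0.0496]
 [ 0.6221 -0.2922]
 [ 0.5369 -0.2695]
 [ 0.5998 -0.0309]]
back strip edge 0.24545001259020552 -15.219635058368972
front edge [ 0.56822998 -0.14973058] 0.24825406980994694 -14.75242272483697
```

```bash
python3 -c "
from h import *
go([.510,-.2118,.006],-18.5)"
```

```text
t 2.0 pos [ 0.5132 -0.2122  0.1832] yaw -16.08 tilt [-0.    -0.001 -1.   ] F [ 0.73 -0.37  0.08] w 61.2 gf 0.0
  shift [-0.0032  0.0004  0.1772]
  twist [ 0.0007 -0.0002  0.0423] shift after [-0.0031  0.0006  0.1772]
```

Call:
apply_moves(dp=[[-0.003,0,0.03],[0,0,0.04],[0,0,0.04],[0,0,0.03],[0,0,0.02],[0,0,0.016],[0,0,0],[0,0,0],[0,0,0]], twist=[[0,0,0.042],[0,0,0],[0,0,0],[0,0,0],[0,0,0],[0,0,0],[0,0,0],[0,0,0],[0,0,0]], fingers=[0.3,0.3,0.3,0.3,0.3,0.3,0.3,0.3,0.3])

```text
time: 2.9
position: [0.5118, -0.2113, 0.0084]
tool_rot: [3.1, -0.503, 0.005]
ft_force: [0.0, -0.5, -0.5]
grip_width: 0.703
grip_force: 0.0
```

Run:
```python
from h import *
go([.510,-.2118,.006],-18.5)
C=cam("wrist"); im=get_image("wrist"); cv2.imwrite("pics/w2.png",im[:,:,::-1])
```

```text
t 2.9 pos [ 0.5118 -0.2113  0.0084] yaw -18.45 tilt [ 0.003 -0.002 -1.   ] F [ 0.03 -0.49 -0.54] w 61.1 gf 0.0
  shift [-0.0016  0.0011  0.0024]
  twist [ 0.0006 -0.0031  0.0009] shift after [-0.0016  0.0011  0.0024]
```

View pics/w2.png

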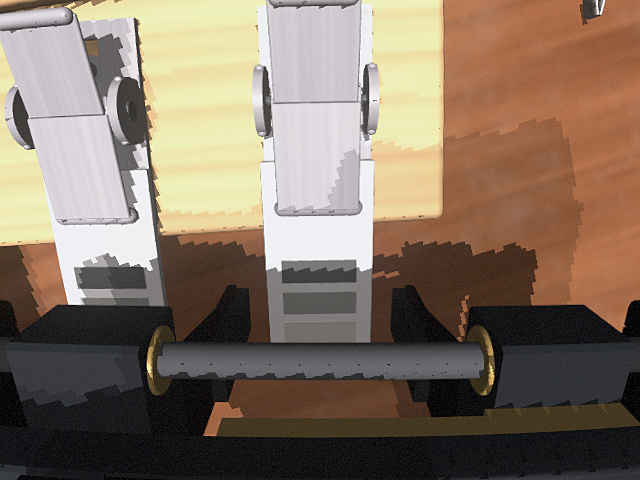

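The card is straight and centred at column 320 between the fingers, so I'll close on it.

Call:
apply_moves(dp=[[0,0,0],[0,0,0],[0,0,0],[0,0,0],[0,0,0],[0,0,0]], twist=[[0,0,0],[0,0,0],[0,0,0],[0,0,0],[0,0,0],[0,0,0]], fingers=[1,1,1,1,1,1], newtons=30)

```text
time: 3.55
position: [0.5106, -0.2103, 0.0066]
tool_rot: [3.101, -0.502, 0.0]
ft_force: [-0.8, 0.1, 1.1]
grip_width: 0.45
grip_force: 30.0
```

Call:
apply_moves(dp=[[-0.001,0,0],[-0.001,0,0],[-0.001,0,0],[0,0,0]], twist=[[0,0,0],[0,0,0],[0,0,0],[0,0,0]], fingers=[1,1,1,1])

```text
time: 3.95
position: [0.5076, -0.2093, 0.0066]
tool_rot: [3.101, -0.502, 0.0]
ft_force: [0.4, -0.2, 0.5]
grip_width: 0.454
grip_force: 30.0
```

Call:
apply_moves(dp=[[-0.0007,0,0],[-0.0007,0,0],[0,0,0]], twist=[[0,0,0],[0,0,0],[0,0,0]], fingers=[1,1,1])

```text
time: 4.25
position: [0.5063, -0.2089, 0.0066]
tool_rot: [3.101, -0.502, -0.0]
ft_force: [0.6, -0.2, 0.7]
grip_width: 0.449
grip_force: 30.0
```

Call:
apply_moves(dp=[[-0.0007,0,0],[-0.0007,0,0],[0,0,0]], twist=[[0,0,0],[0,0,0],[0,0,0]], fingers=[1,1,1])

```text
time: 4.55
position: [0.5056, -0.2087, 0.0067]
tool_rot: [3.101, -0.502, 0.002]
ft_force: [2.6, -1.0, 0.1]
grip_width: 0.449
grip_force: 30.0
```

Call:
apply_moves(dp=[[-0.0005,0,0],[0,0,0]], twist=[[0,0,0],[0,0,0]], fingers=[1,1])

```text
time: 4.75
position: [0.5055, -0.2086, 0.0069]
tool_rot: [3.101, -0.502, 0.003]
ft_force: [4.6, -1.6, -0.1]
grip_width: 0.449
grip_force: 30.0
```

Call:
apply_moves(dp=[[-0.0005,0,0],[0,0,0]], twist=[[0,0,0],[0,0,0]], fingers=[1,1])

```text
time: 4.95
position: [0.5054, -0.2086, 0.0071]
tool_rot: [3.101, -0.502, 0.004]
ft_force: [4.7, -2.2, -0.9]
grip_width: 0.451
grip_force: 30.0
```

Call:
apply_moves(dp=[[-0.0005,0,0],[0,0,0]], twist=[[0,0,0],[0,0,0]], fingers=[1,1])

```text
time: 5.15
position: [0.5054, -0.2085, 0.0072]
tool_rot: [3.101, -0.502, 0.006]
ft_force: [5.9, -1.9, -0.4]
grip_width: 0.445
grip_force: 30.0
```

Call:
apply_moves(dp=[[-0.0003,0,0],[0,0,0]], twist=[[0,0,0],[0,0,0]], fingers=[1,1])

```text
time: 5.35
position: [0.5053, -0.2085, 0.0073]
tool_rot: [3.1, -0.502, 0.007]
ft_force: [6.2, -2.5, -0.5]
grip_width: 0.448
grip_force: 30.0
```

Call:
apply_moves(dp=[[-0.0005,0,0],[0,0,0],[0,0,0]], twist=[[0,0,0],[0,0,0],[0,0,0]], fingers=[1,1,1])

```text
time: 5.65
position: [0.5053, -0.2085, 0.0075]
tool_rot: [3.1, -0.502, 0.008]
ft_force: [7.0, -2.5, -0.5]
grip_width: 0.449
grip_force: 30.0
```

Call:
apply_moves(dp=[[-0.0003,0,0],[0,0,0]], twist=[[0,0,0],[0,0,0]], fingers=[1,1])

```text
time: 5.85
position: [0.5053, -0.2085, 0.0076]
tool_rot: [3.1, -0.502, 0.009]
ft_force: [7.0, -1.6, -0.7]
grip_width: 0.451
grip_force: 30.0
```

Call:
apply_moves(dp=[[0.0012,0,0],[0.0012,0,0],[0,0,0]], twist=[[0,0,0],[0,0,0],[0,0,0]], fingers=[1,1,1])

```text
time: 6.15
position: [0.5054, -0.2085, 0.0067]
tool_rot: [3.101, -0.502, 0.002]
ft_force: [5.1, -1.5, -0.0]
grip_width: 0.451
grip_force: 30.0
```

Call:
apply_moves(dp=[[0.0004,0,0],[0,0,0],[0,0,0]], twist=[[0,0,0],[0,0,0],[0,0,0]], fingers=[1,1,1])

```text
time: 6.45
position: [0.5054, -0.2086, 0.0067]
tool_rot: [3.101, -0.502, 0.001]
ft_force: [4.4, -1.3, 0.5]
grip_width: 0.455
grip_force: 30.0
```

Call:
apply_moves(dp=[[0.0006,0,0],[0.0004,0,0],[0,0,0]], twist=[[0,0,0],[0,0,0],[0,0,0]], fingers=[1,1,1])

```text
time: 6.75
position: [0.5055, -0.2086, 0.0064]
tool_rot: [-3.101, 0.502, 0.002]
ft_force: [1.2, 0.0, 2.7]
grip_width: 0.445
grip_force: 30.0
```

Force is down to about 1 N. C holds and is sound. I'll release, rise, and go to B.

Call:
apply_moves(dp=[[0,0,0],[0,0,0],[0,0,-0.003],[0,0,-0.02],[0,0,-0.04],[0,0,-0.04],[0,0,0]], twist=[[0,0,0],[0,0,0],[0,0,0],[0,0,0],[0,0,0],[0,0,0],[0,0,0]], fingers=[0.3,0.3,0.3,0.3,0.3,0.3,0.3])

```text
time: 7.45
position: [0.5097, -0.21, 0.1154]
tool_rot: [3.098, -0.502, 0.015]
ft_force: [1.2, 0.1, 0.3]
grip_width: 0.694
grip_force: 0.0
```

Run:
```python
from h import *
go([.5338,-.1331,.006],-18.5)
C=cam("wrist"); im=get_image("wrist"); cv2.imwrite("pics/w3.png",im[:,:,::-1])
```

```text
t 7.45 pos [ 0.5097 -0.21    0.1154] yaw -18.4 tilt [ 0.009 -0.005 -1.   ] F [1.16 0.15 0.26] w 60.4 gf 0.0
  shift [-0.0025 -0.0808  0.1093]
  twist [ 0.0015 -0.0097  0.0017] shift after [-0.0016 -0.0806  0.1094]
```

View pics/w3.png

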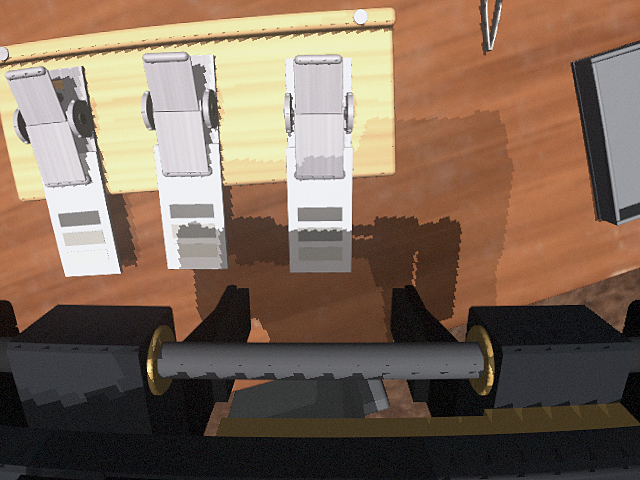

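C now sits a little forward at (290,272)-(351,271), with its card as deep in the jaws as before. B's front edge is (167,269)-(227,268).

```bash
python3 - <<'E'
from h import *
C=cam("wrist")
for q in ([[167,269],[227,268],[159,195],[220,195]],[[64,276],[121,273],[48,198],[104,195]],[[290,272],[351,271]]):
    P=pt(C,q,.025)[:,:2]; e=P[0]-P[1]; f=P[:2].mean(0); y=np.degrees(np.arctan2(-e[0],e[1])); print(f,y,np.linalg.norm(e))
    if len(q)>2:
        d=P[2:].mean(0)-f; print(np.degrees(np.arctan2(d[1],d[0])))
E
python3 -c "
from h import *
go([.5338,-.1331,.006],-18.5)"
```

```text
[ 0.51767891 -0.12904319] -17.148981330245277 0.03928076354052262
-17.648766617775756
[ 0.53565943 -0.0602046 ] -14.83335368626636 0.04027862156034417
-15.551722096653547
[ 0.49081213 -0.20393601] -17.363701149579715 0.03905155400156214
t 7.5 pos [ 0.508  -0.2095  0.1126] yaw -18.41 tilt [ 0.005 -0.003 -1.   ] F [0.31 0.22 0.75] w 60.5 gf 0.0
  shift [-0.0002 -0.0808  0.1065]
  twist [ 0.0011 -0.0054  0.0016] shift after [ 0.0003 -0.0807  0.1066]
```

Call:
apply_moves(dp=[[0,-0.04,0],[0,-0.041,0.02],[0,0,0.03],[0,0,0.03],[0,0,0.018],[0,0,0.008],[0,0,0],[0,0,0],[0,0,0]], twist=[[0,0,0],[0,0,0],[0,0,0],[0,0,0],[0,0,0],[0,0,0],[0,0,0],[0,0,0],[0,0,0]], fingers=[0.3,0.3,0.3,0.3,0.3,0.3,0.3,0.3,0.3])

```text
time: 8.4
position: [0.532, -0.1321, 0.0038]
tool_rot: [3.101, -0.503, 0.001]
ft_force: [0.1, -0.3, 0.3]
grip_width: 0.699
grip_force: 0.0
```

Call:
apply_moves(dp=[[0,0,0],[0,0,0],[0,0,0],[0,0,0],[0,0,0]], twist=[[0,0,0],[0,0,0],[0,0,0],[0,0,0],[0,0,0]], fingers=[1,1,1,1,1])

```text
time: 8.9
position: [0.5318, -0.1321, 0.0037]
tool_rot: [3.101, -0.502, 0.0]
ft_force: [-0.1, -0.8, 1.4]
grip_width: 0.449
grip_force: 30.0
```

Call:
apply_moves(dp=[[-0.001,0,0],[-0.001,0,0],[0,0,0]], twist=[[0,0,0],[0,0,0],[0,0,0]], fingers=[1,1,1])

```text
time: 9.2
position: [0.5299, -0.1313, 0.0036]
tool_rot: [3.101, -0.502, 0.0]
ft_force: [0.1, 0.8, 0.3]
grip_width: 0.45
grip_force: 30.0
```

Call:
apply_moves(dp=[[-0.001,0,0],[-0.0007,0,0],[0,0,0]], twist=[[0,0,0],[0,0,0],[0,0,0]], fingers=[1,1,1])

```text
time: 9.5
position: [0.5282, -0.1308, 0.0036]
tool_rot: [3.101, -0.502, 0.0]
ft_force: [1.2, 0.5, 1.0]
grip_width: 0.449
grip_force: 30.0
```

Call:
apply_moves(dp=[[-0.0007,0,0],[-0.0005,0,0],[0,0,0]], twist=[[0,0,0],[0,0,0],[0,0,0]], fingers=[1,1,1])

```text
time: 9.8
position: [0.5271, -0.1304, 0.0035]
tool_rot: [3.101, -0.502, -0.0]
ft_force: [0.5, -0.3, 1.0]
grip_width: 0.451
grip_force: 30.0
```

Call:
apply_moves(dp=[[-0.0006,0,0],[-0.0005,0,0],[0,0,0]], twist=[[0,0,0],[0,0,0],[0,0,0]], fingers=[1,1,1])

```text
time: 10.1
position: [0.526, -0.1301, 0.0035]
tool_rot: [3.101, -0.502, -0.0]
ft_force: [0.6, 0.1, 0.3]
grip_width: 0.452
grip_force: 30.0
```

Call:
apply_moves(dp=[[-0.0005,0,0],[0,0,0]], twist=[[0,0,0],[0,0,0]], fingers=[1,1])

```text
time: 10.3
position: [0.5255, -0.1299, 0.0035]
tool_rot: [3.101, -0.502, -0.0]
ft_force: [0.7, -0.1, 1.5]
grip_width: 0.448
grip_force: 30.0
```

Call:
apply_moves(dp=[[-0.0005,0,0],[0,0,0]], twist=[[0,0,0],[0,0,0]], fingers=[1,1])

```text
time: 10.5
position: [0.5251, -0.1298, 0.0035]
tool_rot: [3.101, -0.502, -0.0]
ft_force: [0.4, -0.7, 0.5]
grip_width: 0.448
grip_force: 30.0
```

Call:
apply_moves(dp=[[-0.0005,0,0],[-0.0005,0,0],[0,0,0]], twist=[[0,0,0],[0,0,0],[0,0,0]], fingers=[1,1,1])

```text
time: 10.8
position: [0.5246, -0.1296, 0.0037]
tool_rot: [3.101, -0.502, 0.002]
ft_force: [1.8, 0.3, -1.0]
grip_width: 0.451
grip_force: 30.0
```

Call:
apply_moves(dp=[[-0.0005,0,0],[0,0,0]], twist=[[0,0,0],[0,0,0]], fingers=[1,1])

```text
time: 11.0
position: [0.5245, -0.1296, 0.0039]
tool_rot: [3.101, -0.502, 0.003]
ft_force: [3.9, -1.5, -2.0]
grip_width: 0.449
grip_force: 30.0
```

Call:
apply_moves(dp=[[-0.0005,0,0],[0,0,0]], twist=[[0,0,0],[0,0,0]], fingers=[1,1])

```text
time: 11.2
position: [0.5244, -0.1295, 0.004]
tool_rot: [3.101, -0.502, 0.004]
ft_force: [5.8, -1.9, -0.4]
grip_width: 0.448
grip_force: 30.0
```

Call:
apply_moves(dp=[[-0.0005,0,0],[0,0,0]], twist=[[0,0,0],[0,0,0]], fingers=[1,1])

```text
time: 11.4
position: [0.5244, -0.1295, 0.0042]
tool_rot: [3.101, -0.502, 0.006]
ft_force: [5.9, -2.4, -0.4]
grip_width: 0.454
grip_force: 30.0
```

Call:
apply_moves(dp=[[-0.0005,0,0],[0,0,0]], twist=[[0,0,0],[0,0,0]], fingers=[1,1])

```text
time: 11.6
position: [0.5244, -0.1295, 0.0044]
tool_rot: [3.101, -0.503, 0.007]
ft_force: [6.8, -1.8, -1.7]
grip_width: 0.453
grip_force: 30.0
```

Call:
apply_moves(dp=[[-0.0005,0,0],[0,0,0]], twist=[[0,0,0],[0,0,0]], fingers=[1,1])

```text
time: 11.8
position: [0.5244, -0.1295, 0.0045]
tool_rot: [3.101, -0.503, 0.009]
ft_force: [7.4, -3.0, -0.8]
grip_width: 0.449
grip_force: 30.0
```

Call:
apply_moves(dp=[[0.0012,0,0],[0.0012,0,0],[0.0008,0,0],[0.0004,0,0],[0,0,0]], twist=[[0,0,0],[0,0,0],[0,0,0],[0,0,0],[0,0,0]], fingers=[1,1,1,1,1])

```text
time: 12.3
position: [0.5246, -0.1296, 0.0034]
tool_rot: [3.101, -0.502, -0.002]
ft_force: [0.9, -0.6, 1.3]
grip_width: 0.449
grip_force: 30.0
```

B held at 8 N, so it is sound too. I'll release it and go to A.

Call:
apply_moves(dp=[[0,0,0],[0,0,0],[0,0,-0.003],[0,0,-0.02],[0,0,-0.04],[0,0,-0.03],[0,0,0],[0,0,0],[0,0,0]], twist=[[0,0,0],[0,0,0],[0,0,0],[0,0,0],[0,0,0],[0,0,0],[0,0,-0.07],[0,0,0],[0,0,0]], fingers=[0.3,0.3,0.3,0.3,0.3,0.3,0.3,0.3,0.3])

```text
time: 13.2
position: [0.5244, -0.1296, 0.0959]
tool_rot: [-3.116, 0.396, 0.003]
ft_force: [0.8, 0.5, -0.0]
grip_width: 0.7
grip_force: 0.0
```

Run:
```python
from h import *
C=cam("wrist"); im=get_image("wrist"); cv2.imwrite("pics/w4.png",im[:,:,::-1])
go([.5515,-.0634,.005],-14.3)
```

```text
t 13.25 pos [ 0.5242 -0.1296  0.0956] yaw -14.47 tilt [-0.002  0.001 -1.   ] F [ 0.02 -0.01 -0.62] w 61.1 gf 0.0
  shift [ 0.0101 -0.0709  0.0906]
  twist [ 0.      0.0021 -0.003 ] shift after [ 0.0101 -0.0709  0.0906]
```

View pics/w4.png

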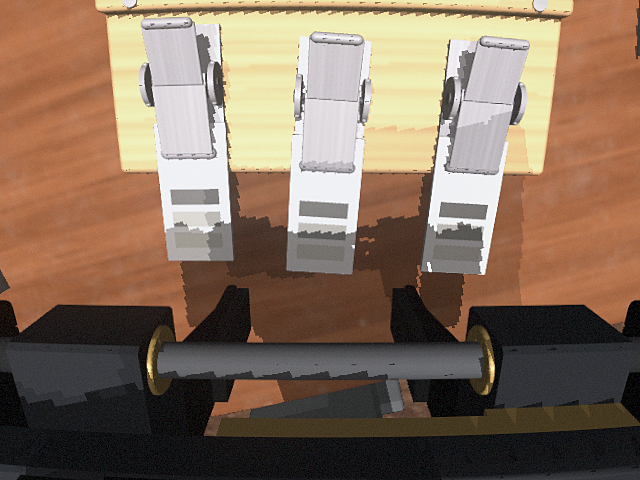

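A's front edge is at (167,260)-(232,261), about parallel to the tool. B and C both hang forward and snug.

Run:
```python
from h import *
C=cam("wrist")
P=pt(C,[[167,260],[232,261],[162,190],[230,190]],.025)[:,:2];f=P[:2].mean(0);e=P[0]-P[1];print(f,np.degrees(np.arctan2(-e[0],e[1])))
d=P[2:].mean(0)-f; print(np.degrees(np.arctan2(d[1],d[0])))
go([*(f+.015*np.array([.969,-.247])),.005],-14.3)
```

```text
[ 0.53725228 -0.05830097] -15.173692195226737
-16.512685969235417
t 13.25 pos [ 0.5242 -0.1296  0.0956] yaw -14.47 tilt [-0.002  0.001 -1.   ] F [ 0.02 -0.01 -0.62] w 61.1 gf 0.0
  shift [ 0.01   -0.0724  0.0906]
  twist [ 0.      0.0021 -0.003 ] shift after [ 0.01   -0.0723  0.0906]
```

Call:
apply_moves(dp=[[0.005,-0.036,0],[0.005,-0.036,0.02],[0,0,0.03],[0,0,0.025],[0,0,0.014],[0,0,0],[0,0,0]], twist=[[0,0,0.01],[0,0,0],[0,0,0],[0,0,0],[0,0,0],[0,0,0],[0,0,0]], fingers=[0.3,0.3,0.3,0.3,0.3,0.3,0.3])

```text
time: 13.95
position: [0.5533, -0.0629, 0.0077]
tool_rot: [-3.115, 0.41, 0.0]
ft_force: [0.9, 0.1, -0.5]
grip_width: 0.695
grip_force: 0.0
```

Call:
apply_moves(dp=[[0,0,0],[0,0,0],[0,0,0],[0,0,0],[0,0,0]], twist=[[0,0,0],[0,0,0],[0,0,0],[0,0,0],[0,0,0]], fingers=[1,1,1,1,1])

```text
time: 14.45
position: [0.5536, -0.0629, 0.008]
tool_rot: [3.115, -0.409, 0.002]
ft_force: [-0.1, -0.2, 1.1]
grip_width: 0.451
grip_force: 30.0
```

Call:
apply_moves(dp=[[-0.001,0,0],[-0.001,0,0],[-0.001,0,0],[0,0,0]], twist=[[0,0,0],[0,0,0],[0,0,0],[0,0,0]], fingers=[1,1,1,1])

```text
time: 14.85
position: [0.5503, -0.0619, 0.0077]
tool_rot: [3.115, -0.409, 0.001]
ft_force: [0.4, -0.0, 1.8]
grip_width: 0.447
grip_force: 30.0
```

Call:
apply_moves(dp=[[-0.0007,0,0],[-0.0007,0,0],[0,0,0]], twist=[[0,0,0],[0,0,0],[0,0,0]], fingers=[1,1,1])

```text
time: 15.15
position: [0.5489, -0.0615, 0.0076]
tool_rot: [3.115, -0.409, 0.0]
ft_force: [2.1, 0.2, 1.7]
grip_width: 0.449
grip_force: 30.0
```

Call:
apply_moves(dp=[[-0.0007,0,0],[-0.0007,0,0],[0,0,0]], twist=[[0,0,0],[0,0,0],[0,0,0]], fingers=[1,1,1])

```text
time: 15.45
position: [0.5474, -0.0612, 0.0075]
tool_rot: [3.115, -0.409, -0.0]
ft_force: [2.5, 0.4, 1.2]
grip_width: 0.451
grip_force: 30.0
```

Call:
apply_moves(dp=[[-0.0005,0,0],[-0.0005,0,0],[0,0,0]], twist=[[0,0,0],[0,0,0],[0,0,0]], fingers=[1,1,1])

```text
time: 15.75
position: [0.5465, -0.0609, 0.0075]
tool_rot: [3.115, -0.409, -0.0]
ft_force: [1.6, -0.2, 1.4]
grip_width: 0.45
grip_force: 30.0
```

Call:
apply_moves(dp=[[-0.0005,0,0],[-0.0005,0,0],[0,0,0]], twist=[[0,0,0],[0,0,0],[0,0,0]], fingers=[1,1,1])

```text
time: 16.05
position: [0.5461, -0.0608, 0.0077]
tool_rot: [3.115, -0.409, 0.002]
ft_force: [3.2, -0.2, 1.2]
grip_width: 0.448
grip_force: 30.0
```

Call:
apply_moves(dp=[[-0.0005,0,0],[-0.0005,0,0],[0,0,0]], twist=[[0,0,0],[0,0,0],[0,0,0]], fingers=[1,1,1])

```text
time: 16.35
position: [0.5451, -0.0606, 0.0077]
tool_rot: [3.115, -0.409, 0.002]
ft_force: [4.2, -1.5, 1.4]
grip_width: 0.45
grip_force: 30.0
```

Call:
apply_moves(dp=[[-0.0005,0,0],[-0.0005,0,0],[0,0,0]], twist=[[0,0,0],[0,0,0],[0,0,0]], fingers=[1,1,1])

```text
time: 16.65
position: [0.5437, -0.0601, 0.0076]
tool_rot: [3.115, -0.409, 0.0]
ft_force: [4.0, -1.6, 2.3]
grip_width: 0.449
grip_force: 30.0
```

A slides at about 4.3 N, so it is the weak clip. I'll draw its card right out.

Call:
apply_moves(dp=[[-0.002,0,0],[-0.003,0,0],[-0.003,0,0],[-0.003,0,0],[-0.003,0,0],[-0.003,0,0],[-0.004,0,0],[-0.005,0,0],[-0.006,0,0],[-0.008,0,0]], twist=[[0,0,0],[0,0,0],[0,0,0],[0,0,0],[0,0,0],[0,0,0],[0,0,0],[0,0,0],[0,0,0],[0,0,0]], fingers=[1,1,1,1,1,1,1,1,1,1])

```text
time: 17.65
position: [0.504, -0.0496, 0.0072]
tool_rot: [3.115, -0.409, -0.002]
ft_force: [-0.5, -0.3, 0.2]
grip_width: 0.447
grip_force: 30.0
```

Run:
```python
from h import *
go([.51,.02,.04],-14.8)
```

```text
t 17.65 pos [ 0.504  -0.0496  0.0072] yaw -14.96 tilt [-0.001  0.    -1.   ] F [-0.46 -0.3   0.21] w 38.9 gf 29.989552795886993
  shift [-0.0122 -0.0688 -0.0328]
  twist [ 0.0001  0.001  -0.0029] shift after [-0.012  -0.0688 -0.0328]
```

Call:
apply_moves(dp=[[-0.006,-0.02,0],[-0.006,-0.025,0],[0,-0.025,0],[0,0,0.004],[0,0,0.002],[0,0,0],[0,0,0]], twist=[[0,0,0],[0,0,0],[0,0,0],[0,0,0],[0,0,0],[0,0,0],[0,0,0]], fingers=[1,1,1,1,1,1,1])

```text
time: 18.35
position: [0.5111, 0.0197, 0.0013]
tool_rot: [3.114, -0.412, -0.001]
ft_force: [0.4, 0.0, -0.6]
grip_width: 0.45
grip_force: 30.0
```

Call:
apply_moves(dp=[[0,0,0],[0,0,0],[0,0,0],[0,0,0]], twist=[[0,0,0],[0,0,0],[0,0,0],[0,0,0]], fingers=[0.35,0.35,0.35,0.35])

```text
time: 18.75
position: [0.5115, 0.0208, 0.0016]
tool_rot: [3.115, -0.409, 0.0]
ft_force: [0.8, -0.4, -0.6]
grip_width: 0.635
grip_force: 0.0
```

Call:
apply_moves(dp=[[0,0,-0.02],[0,0,-0.04],[0,0,-0.045],[0,0,-0.045],[0,0.04,0],[0,0.03,0],[0,0,0],[0,0,0]], twist=[[0,0,0],[0,0,0],[0,0,0],[0,0,0],[0,0,0],[0,0,0],[0,0,0],[0,0,0]], fingers=[0.3,0.3,0.3,0.3,0.3,0.3,0.3,0.3])

```text
time: 19.55
position: [0.4933, -0.0471, 0.1516]
tool_rot: [-3.114, 0.412, -0.0]
ft_force: [0.3, -0.0, -0.7]
grip_width: 0.7
grip_force: 0.0
```

Run:
```python
from h import *
go([.51,.02,.04],-14.8)
im=get_image("wrist"); cv2.imwrite("pics/w5.png",im[:,:,::-1])
```

```text
t 19.55 pos [ 0.4933 -0.0471  0.1516] yaw -15.07 tilt [ 0.  0. -1.] F [ 0.28 -0.01 -0.72] w 60.9 gf 0.0
  shift [-0.0013 -0.0691  0.1116]
  twist [-0.0002 -0.0001 -0.0047] shift after [-0.001  -0.0692  0.1116]
```

View pics/w5.png

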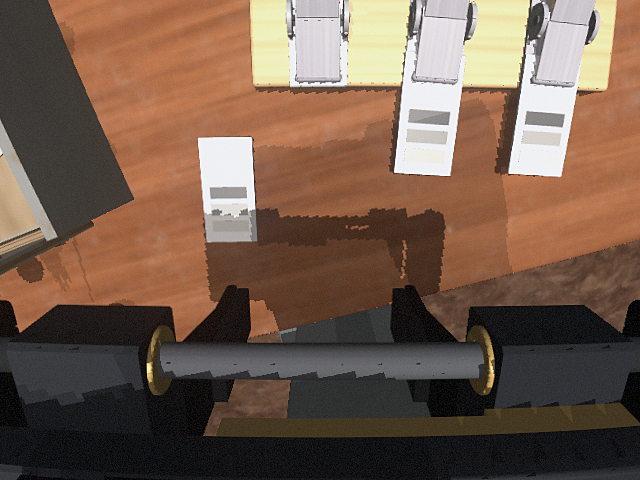

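The card lies flat at (228,190). Empty clip A is straight ahead, with its front edge near (290,86)-(348,86) and its ears at about x 289-349, row 18.

Run:
```python
from h import *
C=cam("wrist")
P=pt(C,[[290,87],[348,87]],.02)[:,:2]; f=P.mean(0); e=np.array([.966,-.259]); print(f, f+.04*e)
print("ears",pt(C,[[291,18],[347,18]],.034)[:,:2].mean(0))
go([*(f+.04*e),.10],-15)
```

```text
[ 0.5865647  -0.06954054] [ 0.6252047  -0.07990054]
ears [ 0.62547665 -0.0799676 ]
t 19.6 pos [ 0.4935 -0.046   0.1515] yaw -14.95 tilt [ 0.  0. -1.] F [-0.89  0.53  0.36] w 61.0 gf 0.0
  shift [ 0.136  -0.0012  0.0515]
  twist [-0.0005 -0.      0.0009] shift after [ 0.136  -0.0014  0.0515]
```

Call:
apply_moves(dp=[[0.04,0,0],[0.04,0,0.01],[0.04,0,0.02],[0.017,-0.001,0.02],[0,0,0.03],[0,0,0],[0,0,0]], twist=[[0,0,0],[0,0,0],[0,0,0],[0,0,0],[0,0,0],[0,0,0],[0,0,0]], fingers=[0.3,0.3,0.3,0.3,0.3,0.3,0.3])

```text
time: 20.3
position: [0.6256, -0.0795, 0.0712]
tool_rot: [-3.114, 0.406, 0.003]
ft_force: [0.2, -0.5, 0.3]
grip_width: 0.7
grip_force: 0.0
```

Run:
```python
from h import *
go([.6265,-.0805,.0195],-15)
im=get_image("wrist"); cv2.imwrite("pics/w6.png",im[:,:,::-1])
C=cam("wrist"); print(proj(C,[[.6265,-.0805,.03]]))
```

```text
t 20.3 pos [ 0.6256 -0.0795  0.0712] yaw -14.86 tilt [-0.002  0.001 -1.   ] F [ 0.18 -0.46  0.28] w 60.9 gf 0.0
  shift [0.0012 0.0008 0.0517]
  twist [-0.0007  0.0019  0.0025] shift after [0.0011 0.0007 0.0517]
[[322.0201657  269.84947211]]
```

View pics/w6.png

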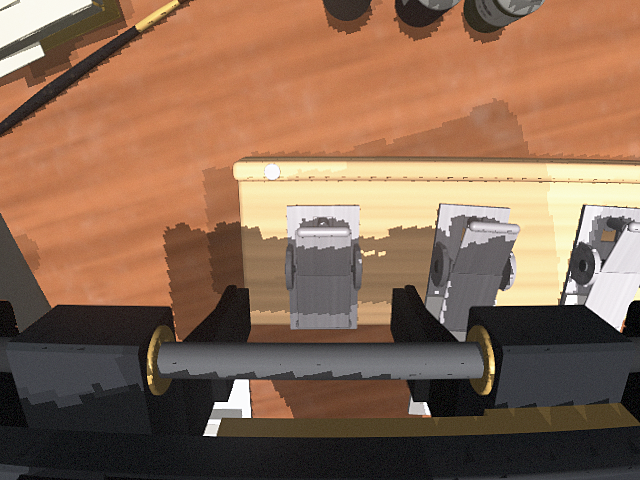

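The ears are at columns 289-358, row 267, matching the aim point (322,270). I'll descend and grip.

Call:
apply_moves(dp=[[0.001,0.001,0.02],[0,0,0.018],[0,0,0.012],[0,0,0],[0,0,0]], twist=[[0,0,0],[0,0,0],[0,0,0],[0,0,0],[0,0,0]], fingers=[0.3,0.3,0.3,0.3,0.3])

```text
time: 20.85
position: [0.6274, -0.0822, 0.0228]
tool_rot: [3.115, -0.409, 0.002]
ft_force: [0.7, 0.2, 0.5]
grip_width: 0.702
grip_force: 0.0
```

Call:
apply_moves(dp=[[0,0,0],[0,0,0],[0,0,0],[0,0,0],[0,0,0],[0,0,0]], twist=[[0,0,0],[0,0,0],[0,0,0],[0,0,0],[0,0,0],[0,0,0]], fingers=[1,1,1,1,1,1], newtons=20)

```text
time: 21.45
position: [0.6271, -0.0823, 0.022]
tool_rot: [-3.115, 0.409, -0.001]
ft_force: [0.2, 0.3, 2.6]
grip_width: 0.434
grip_force: 20.0
```

Call:
apply_moves(dp=[[0.002,0,0],[0,0,-0.005],[0,0,-0.008],[0,0,-0.012],[0,0,-0.02],[0,0,-0.03],[0,0,-0.03],[0,0,0]], twist=[[0,0,0],[0,0,0],[0,0,0],[0,0,0],[0,0,0],[0,0,0],[0,0,0],[0,0,0]], fingers=[1,1,1,1,1,1,1,1], newtons=25)

```text
time: 22.25
position: [0.6322, -0.0829, 0.1327]
tool_rot: [3.114, -0.409, 0.015]
ft_force: [0.5, 1.5, -0.5]
grip_width: 0.432
grip_force: 25.0
```

Run:
```python
from h import *
Rb=R.from_euler("z",-15,degrees=True).as_matrix()
go([.516,-.449,.13],-15)
C=cam("wrist"); im=get_image("wrist"); cv2.imwrite("pics/w7.png",im[:,:,::-1])
T=cam("top"); print("glue",pt(T,[[443,218]],.11),pt(T,[[434,226]],0),"mini",pt(T,[[407,209]],.0))
```

```text
t 22.25 pos [ 0.6322 -0.0829  0.1327] yaw -14.96 tilt [ 0.01  -0.002 -1.   ] F [ 0.53  1.53 -0.47] w 37.6 gf 24.97489035129547
  shift [-0.0178  0.3837  0.0022]
  twist [-0.0009 -0.0098  0.0006] shift after [-0.0175  0.3837  0.0027]
glue [[ 0.62130088 -0.49920222  0.11      ]] [[ 0.62018601 -0.50927044  0.        ]] mini [[ 0.66234316 -0.44065726  0.        ]]
```

View pics/w7.png

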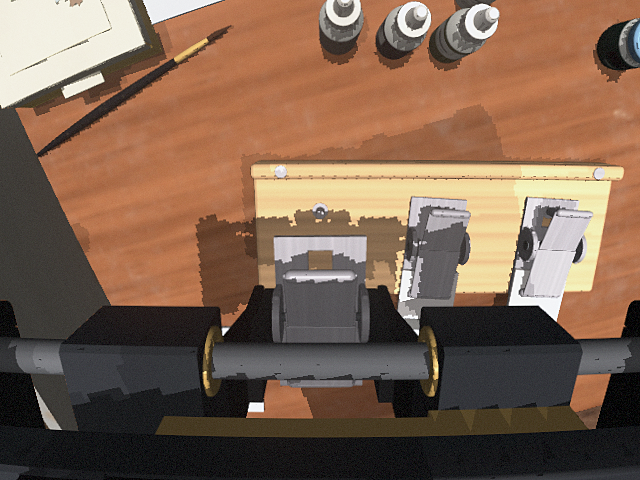

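The clip hangs level in the fingers and the peg is bare at (320,210). Next is the tray.

Call:
apply_moves(dp=[[0,0.03,0],[-0.002,0.045,0],[-0.002,0.045,0],[-0.002,0.045,0],[-0.002,0.045,0],[-0.002,0.045,0],[-0.002,0.045,0],[-0.002,0.045,0],[0,0.039,0],[0,0,0]], twist=[[0,0,0],[0,0,0],[0,0,0],[0,0,0],[0,0,0],[0,0,0],[0,0,-0.13],[0,0,-0.13],[0,0,0],[0,0,0]], fingers=[1,1,1,1,1,1,1,1,1,1])

```text
time: 23.3
position: [0.527, -0.4611, 0.1246]
tool_rot: [3.138, -0.018, -0.005]
ft_force: [-1.1, -0.6, -0.7]
grip_width: 0.435
grip_force: 25.0
```

Run:
```python
from h import *
go([.5205,-.449,.01],0)
```

```text
t 23.3 pos [ 0.527  -0.4611  0.1246] yaw -0.65 tilt [-0.003 -0.003 -1.   ] F [-1.14 -0.61 -0.73] w 37.9 gf 24.974162578582764
  shift [-0.0062 -0.0124  0.1145]
  twist [ 0.0031  0.0034 -0.0113] shift after [-0.0065 -0.0121  0.1146]
```

Call:
apply_moves(dp=[[-0.006,-0.012,0],[0,0,0.03],[0,0,0.03],[0,0,0.03],[0,0,0],[0,0,0]], twist=[[0,0,0],[0,0,0],[0,0,0],[0,0,0],[0,0,0],[0,0,0]], fingers=[1,1,1,1,1,1])

```text
time: 23.9
position: [0.5254, -0.4401, 0.036]
tool_rot: [-3.14, 0.001, 0.002]
ft_force: [0.1, -0.2, -0.6]
grip_width: 0.434
grip_force: 25.0
```

Run:
```python
from h import *
go([.5205,-.449,.009],0)
im=get_image("wrist"); cv2.imwrite("pics/w8.png",im[:,:,::-1])
C=cam("wrist"); print(proj(C,[[.571,-.399,.022],[.571,-.499,.022]]))
```

```text
t 23.9 pos [ 0.5254 -0.4401  0.036 ] yaw -0.05 tilt [-0.001  0.001 -1.   ] F [ 0.12 -0.2  -0.6 ] w 37.7 gf 24.97504949569702
  shift [-0.0048  0.0089  0.027 ]
  twist [-0.0015  0.0014 -0.0008] shift after [-0.0049  0.0089  0.027 ]
[[224.7893321  196.37179463]
 [455.23235602 196.59626108]]
```

View pics/w8.png

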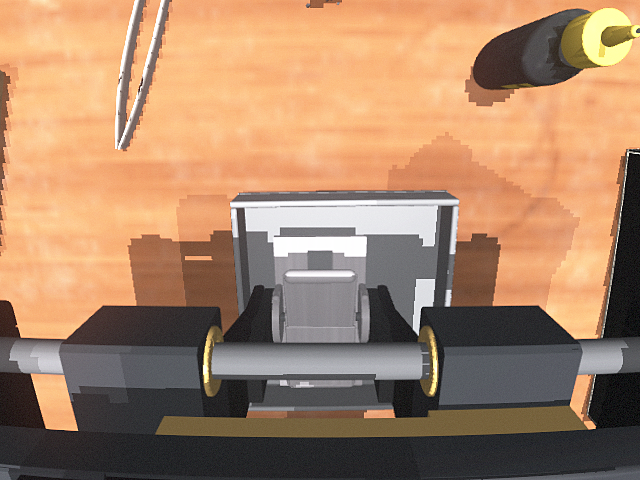

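The tray's back rim runs (232,197)-(459,197), about 2 mm right of my estimate. I'll correct and lower.

Call:
apply_moves(dp=[[-0.005,0.011,0],[0,0,0],[0,0,0.012],[0,0,0.008],[0,0,0.005],[0,0,0],[0,0,0]], twist=[[0,0,0],[0,0,0],[0,0,0],[0,0,0],[0,0,0],[0,0,0],[0,0,0]], fingers=[1,1,1,1,1,1,1])

```text
time: 24.65
position: [0.5207, -0.4516, 0.0112]
tool_rot: [-3.141, 0.001, 0.0]
ft_force: [0.4, -0.3, -1.4]
grip_width: 0.432
grip_force: 25.0
```

Call:
apply_moves(dp=[[0,0,0.002],[0,0,0.001],[0,0,0]], twist=[[0,0,0],[0,0,0],[0,0,0]], fingers=[1,1,1])

```text
time: 24.95
position: [0.5207, -0.4519, 0.0086]
tool_rot: [3.141, -0.002, -0.0]
ft_force: [-0.1, 0.4, -1.0]
grip_width: 0.431
grip_force: 25.0
```

Call:
apply_moves(dp=[[0,0,0],[0,0,0],[0,0,0],[0,0,-0.005],[0,0,-0.02],[0,0,-0.04],[0,0,-0.045],[0,0,-0.045],[0,0,-0.045],[0,0,0]], twist=[[0,0,0],[0,0,0],[0,0,0],[0,0,0],[0,0,0],[0,0,0],[0,0,0],[0,0,0],[0,0,0],[0,0,0]], fingers=[0.45,0.45,0.45,0.45,0.45,0.45,0.45,0.45,0.45,0.45])

```text
time: 25.95
position: [0.5241, -0.4541, 0.218]
tool_rot: [3.132, -0.002, 0.017]
ft_force: [0.1, -0.8, 0.9]
grip_width: 0.546
grip_force: 0.0
```

Run:
```python
from h import *
go()
a=get_image("top")[140:300,220:460]; 
cv2.imwrite("pics/fin.png",cv2.resize(a,None,fx=3.3,fy=3.3,interpolation=cv2.INTER_CUBIC)[:,:,::-1])
w=cv2.resize(get_image("wrist"),(400,300)); s=cv2.resize(get_image("scene"),(400,300))
cv2.imwrite("pics/fin2.png",np.hstack([w,s])[:,:,::-1])
```

```text
t 25.95 pos [ 0.5241 -0.4541  0.218 ] yaw -0.07 tilt [ 0.011 -0.009 -1.   ] F [ 0.14 -0.81  0.87] w 47.5 gf 0.0
```

View pics/fin2.png

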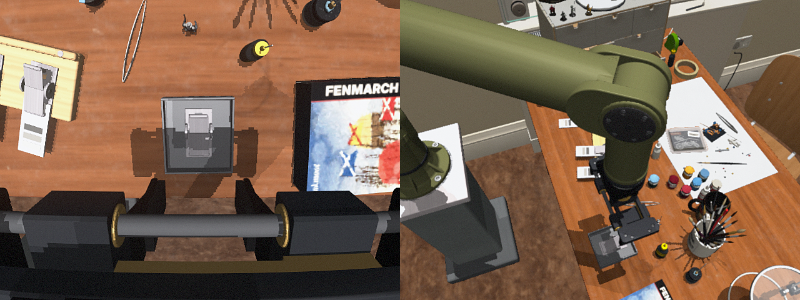

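The picture shows the clip flat inside the tray at about (197,125), with nothing else disturbed, so I'm handing in.

```bash
python3 -c "
from bench import ctrl
print(ctrl.close_job())"
```

```text
the job is handed in; nothing more can be done
None
```

The left clip was the weak one: its card slid at about 4.3 N and now lies flat on the table, and the empty clip is in the grey tray; the other two held about 8 N and hang snug with their cards in place, and the job was handed in at about 26 s (verdict not shown).

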